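# Stand the lilac-capped sample tube upright in the cup stand

## Robot

A 6-joint arm with a two-finger parallel gripper is mounted at the origin on a cart in front of the work surface, level with it; the furniture and walls round the work are solid. World frame = base frame: x ahead of the robot, y to its left, z up, the work surface at z = 0. Lengths are in m, angles in rad, forces in N, time in s.
With the tool pointing down it reaches from about 0.275 to 0.875 m from the base axis. Payload 12.5 kg.
Tool frame: the origin (TCP) lies between the finger pads; the fingertips stand ahead of it and the grasp point (between the pads) is the TCP (tips_ahead is the z of the fingertips in the tool frame, in m); z points along the fingers, y is the line along which they close (so a half turn about z gives the same grasp; the last joint's range is limited). The gripper opens to 85 mm and grips with 20 to 120 N. Pads are 22 mm wide; open, the fingers measure 114 mm over their backs; the gripper's body (76 mm by 85 mm) begins 54 mm behind the grasp point. The pads swing forward as they close: fully open they stand 13 mm farther back than shut.
Start: joints at [1.264, 0.351, 1.652, -0, 1.139, -0.085], TCP at [0.121, 0.537, 0.225] pointing down, gripper open.
Joint ranges: [-2.75, 2.75], [-0.79, 2.1], [0.01, 2.65], [-1.57, 4.71], [0.07, 3.14], [-2.87, 2.87]. Speed limits (rad/s): [2.22, 2.22, 2.79, 3.14, 3.14, 3.14].

## Interface

Orientations are given as a unit quaternion [x, y, z, w].
In Python, from workcell import * gives the robot as it stands.
- The arm moves only by the shell command python3 -m pendant 'ROWS' [OPENING] [FORCE]. ROWS is JSON, a list of rows, each a list of 2 entries, a list of its own where there are three numbers: the shift along the tool's x, y, z in mm, then the turn about the tool's z in rad. A call has exactly 5 rows; each row shifts and turns the commanded pose from where the row before left it, along the tool's axes as they then stand; what a row does not reach is not made up. A row lasts 1/8 s, in which the tool goes at most 62.5 mm and 10.7 degrees, less where a joint would pass 70% of its speed; a pose out of reach is approached as far as the arm can. A call with a gripper value outside its range is refused whole. OPENING is the closure, from 0 (fully open) to 1 (shut), set as the call begins (- or left out, the last holds). The fingers move at their own pace and stop on an object; FORCE is the grip in N (left out, the last holds). Time passes only in rows, so rows that do not move let the fingers close, or fill a call up. It gives the time, the measured TCP pose, the force, the opening and the grip force at its end, in the units of the state.
- read_state(): the state, without advancing time (a new reading comes with each control period).
- get_image(name): name is "scene" or "top"; returns a dict with "img" (384x512x3 uint8, blue, green, red), "vertical_fov" (degrees; the focal length in pixels is half the picture's height over the tangent of half this angle, whatever the lens; pixels are square), "cx", "cy" (the principal point, pixels), "T" (4x4, takes a point from camera to world coordinates). Camera axes: x right, y down, z forward; pixel columns grow to the right and rows downward; lengths in m; the calibration is good to about 2 mm. A picture is of the moment at which its call begins. There is no depth.
- sign_off(): hands the job in; it is judged then, once.
The state is a dict: "t": time; "joint_pos": joint angles; "qd": joint speeds; "effort": joint torques, N m; "eef_pos": TCP position; "tcp_rot": TCP orientation; "ft_force": force on the tool from outside, world axes, zero at the start; "torque": the same for the moment, N m; "width": opening from 0.0 (shut) to 1.0 (fully open); "gripper_force": force on a finger pad.
Only numpy, scipy, OpenCV 4.12 (cv2) and the standard library are available. Lean on these libraries where they do the work, as an engineer would, in place of code of your own. Each camera call takes 0.05 s, during which the arm holds its last target. There are 200 camera calls.

## Task

Take the sample tube with the lilac (purple) cap out of the slanted white rack and stand it upright, cap up, in the blue cup stand. Lower its round bottom into the cup before you let go rather than dropping it in from above, so that it ends resting on the bottom of the cup, and leave the other two tubes in their rack.

Things in the scene. Friction and masses are not known exactly. Their poses are not given: they have to be found in the camera images.
- lilac_tube: closed sample tube to be moved: lilac (purple) cap, round bottom, 86 mm long, body 13 mm, cap (top 20 mm) 16 mm across, 13 g. Its x axis points along it towards the cap: cap end x=+43, bottom end x=-43 mm. Origin halfway along, 8 mm off the centre line, which lies at z=+8 mm in its frame. Starts leaning cap up, 30 degrees off vertical, in a white rack; lifts out along its own axis
- cup_stand: fixed cup stand for one tube: dark steel foot 72 mm across, 10 mm high, with an upright blue cup, 23 mm bore, mouth flaring like a funnel to 44 mm inside (50 outside) in its top 12 mm; rim 50 mm above the worktop. Origin on the cup's axis at the worktop, z up. A conical seat centres the round bottom, whose end rests 12 mm above the worktop, 48 mm of tube above the rim (leaning a little is normal)
- green_tube: bystander, like the lilac tube but with a green cap and 90 mm long. The white rack (205 x 80 mm, 70 mm high, fixed) has three rests 75 mm apart, holding the three tubes in any order; caps lean towards the robot, within 15 degrees of yaw. Each tube stands on a ledge and leans on a 10 mm wide spine, narrower than itself; ridges flank its lowest 32 mm, the upper 50 mm are free at both sides for fingers
- orange_tube: bystander, like the lilac tube but with a red-orange cap, gold label and 90 mm long; leans in another rest of the same rack
Mind the look-alikes: they are no part of the job. What is shaped like the cup_stand but pink is not meant.

How it is judged:
On the way, in this order (a step that is already met when the one before it is completed fails the run):
1. the lilac-capped tube is lifted out of the rack by the gripper (its middle more than 85 mm above the worktop) (height (world z) of lilac_tube above 0.085 m and contact force between the fingers and lilac_tube above 0.5 N), for 0.1 s.
2. while still held, its round bottom is lowered at least 5 mm below the rim of the cup (horizontal distance between lilac_tube and cup_stand below 0.02 m and angle between lilac_tube's own x axis and vertical below 0.3 rad and z of lilac_tube in the frame of cup_stand below 0.088 m and contact force between the fingers and lilac_tube above 0.5 N), for 0.1 s.
At the end, for the whole second after the job is handed in: the lilac-capped tube stands released and at rest in the cup, cap up, within 17 degrees of vertical, its middle within 20 mm of the cup's axis and its round bottom down on the seat (within about 8 mm); the green-capped and the orange-capped tube are within 20 mm of where they were in the rack (horizontal distance between lilac_tube and cup_stand below 0.02 m and angle between lilac_tube's own x axis and vertical below 0.3 rad and z of lilac_tube in the frame of cup_stand between 0.045 and 0.064 m and linear speed of lilac_tube below 0.02 m/s and not (distance of green_tube from where it was at the start of the episode above 0.02 m) and not (distance of orange_tube from where it was at the start of the episode above 0.02 m)); the robot touches nothing.
It fails at once if the green-capped or the orange-capped tube is moved by more than 20 mm (distance of any of green_tube, orange_tube from where it was at the start of the episode above 0.02 m).
It also fails if it takes over 38 s, if anything falls off the work surface, if the arm or the gripper's body presses on something with over 40 N, if the wrist force passes 120 N, or if a joint passes its speed limit or range.

## Working session

There is one attempt and no reset: what is moved stays moved. The work goes in short steps, Python scripts to look and compute and a shell command to move; the robot and the scene stay as the last step left them, time stands still between calls to the robot, and variables do not carry over. Pictures are saved under pics/ and viewed, at most 10 in all, crops included, and the job is handed in when it is done.

```bash
mkdir -p pics; ls; python3 - <<'E'
from workcell import *
import cv2,numpy as np
s=read_state();print(s['t'],s['eef_pos'],s['tcp_rot'],s['width'])
for n in('scene','top'):
    d=get_image(n);cv2.imwrite(f'pics/{n}0.png',d['img']);print(n,d['vertical_fov'],d['cx'],d['cy'],np.round(d['T'],4).tolist())
E
```

```text
pics
0.0 [0.1208615  0.53620557 0.22493856] [ 1.10661324e-01  9.93858004e-01 -5.70691208e-04 -1.19991286e-04] 1.0012931951168367
scene 42.83550792337138 257.80684810874817 189.94116697201758 [[0.7176, -0.3309, 0.6129, -0.1762], [-0.6964, -0.3517, 0.6255, -0.6561], [0.0086, -0.8757, -0.4828, 0.5977], [0.0, 0.0, 0.0, 1.0]]
top 43.861987078195234 250.25515246803673 186.25938345993532 [[-0.0282, -0.9904, 0.1351, 0.33], [-0.9994, 0.0306, 0.0159, 0.0379], [-0.0199, -0.1346, -0.9907, 1.2276], [0.0, 0.0, 0.0, 1.0]]
```

View pics/scene0.png

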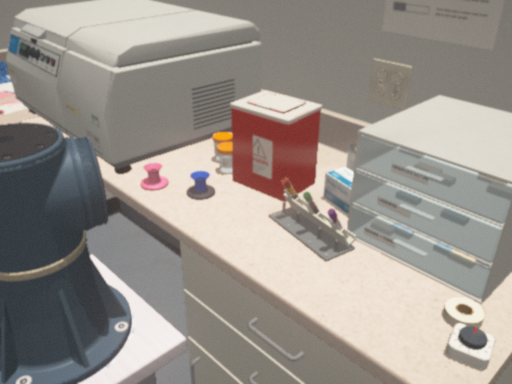

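View pics/top0.png

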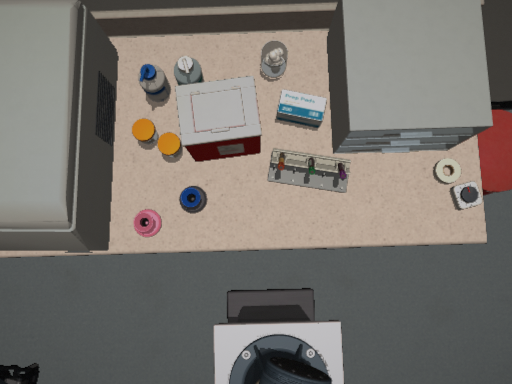

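The lilac cap shows at about scene (333,215) / top (343,172), the rightmost of three tubes. The blue cup is at scene (200,182) / top (192,199), and the pink look-alike at scene (153,175) / top (147,222) is not meant. I'll confirm these in an enlarged crop.

```bash
python3 - <<'E'
import cv2,numpy as np
a=cv2.imread('pics/scene0.png');b=cv2.imread('pics/top0.png')
def c(i,x,y,w,h,k): return cv2.resize(i[y:y+h,x:x+w],None,fx=k,fy=k,interpolation=cv2.INTER_CUBIC)
# 400x300 tiles
out=np.vstack([np.hstack([c(a,265,170,100,75,4)[:300],c(b,262,140,100,75,4)]),
 np.hstack([c(a,150,145,100,75,4),c(b,142,162,100,75,4)])])
cv2.imwrite('pics/crop1.png',out)
E
```

```text
(no output)
```

View pics/crop1.png

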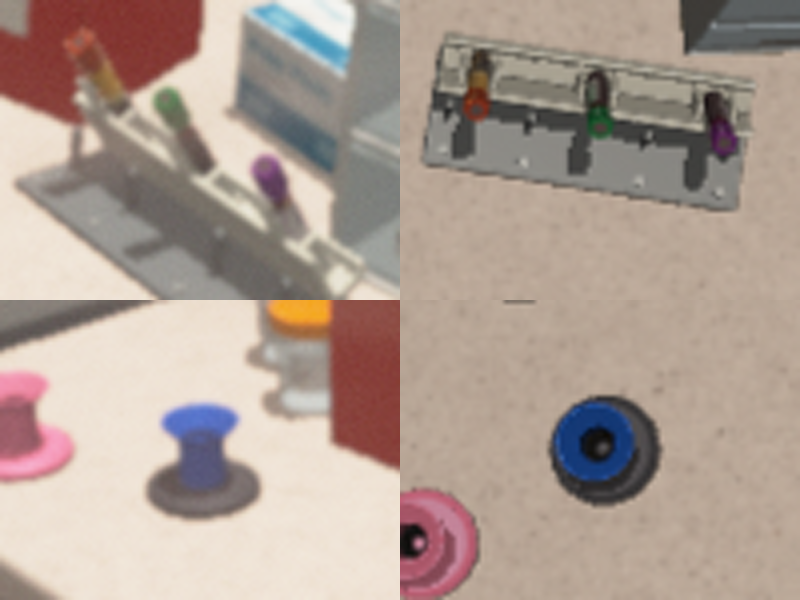

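Crops confirm it. The lilac-capped tube is the right one: cap at scene ≈(333,214), top ≈(343,173). Green is in the middle and orange at left. The blue cup's rim is at scene ≈(200,175), top ≈(190,197.5), and the pink stand is clearly separate.

```bash
cat > h.py <<'E'
import numpy as np,cv2
from workcell import *
def ray(d,u,v):
    f=192/np.tan(np.radians(d['vertical_fov'])/2)
    r=d['T'][:3,:3]@np.array([(u-d['cx'])/f,(v-d['cy'])/f,1]);return d['T'][:3,3],r/np.linalg.norm(r)
def tri(pairs):
    A=0;b=0
    for d,u,v in pairs:
        o,r=ray(d,u,v);P=np.eye(3)-np.outer(r,r);A=A+P;b=b+P@o
    x=np.linalg.solve(A,b);return x,[round(1e3*np.linalg.norm((np.eye(3)-np.outer(ray(*p)[1],ray(*p)[1]))@(x-ray(*p)[0])),1) for p in pairs]
def onz(d,u,v,z):
    o,r=ray(d,u,v);return o+r*(z-o[2])/r[2]
def blob(d,lo,hi,x0,y0,x1,y1):
    h=cv2.cvtColor(d['img'],cv2.COLOR_BGR2HSV);m=cv2.inRange(h,lo,hi);k=np.zeros_like(m);k[y0:y1,x0:x1]=1
    v,u=np.nonzero(m*k);return u.mean(),v.mean(),len(u),np.ptp(u)+1,np.ptp(v)+1
E
python3 - <<'E'
from h import *
np.set_printoptions(precision=4,suppress=True)
S=get_image('scene');S['T']=np.array(S['T']);T=get_image('top');T['T']=np.array(T['T'])
for n,lo,hi in(('lilac',(135,70,40),(165,255,255)),('green',(50,80,40),(80,255,255)),('orange',(0,150,90),(9,255,255))):
    bs=blob(S,lo,hi,*((265,170,365,245) if n!='orange' else (275,175,300,200)));bt=blob(T,lo,hi,*((262,140,362,200) if n!='orange' else (270,152,300,175)))
    print(n,np.round(bs,1),np.round(bt,1),*tri([(S,*bs[:2]),(T,*bt[:2])]))
bs=blob(S,(105,120,40),(125,255,255),185,165,215,200);bt=blob(T,(105,120,40),(125,255,255),170,180,215,215)
print('blue',np.round(bs,1),np.round(bt,1))
print('rim',tri([(S,200,175),(T,190.25,197.5)]),onz(S,200,175,.05),onz(T,190.25,197.5,.05))
print('foot',onz(S,200.75,192,.01),onz(T,193.25,199.5,.01))
a,b=onz(T,268,180.75,0.002),onz(T,346.25,192.5,.002);print('plate',a,b,np.linalg.norm(b-a),np.degrees(np.arctan2(*(b-a)[:2]))) 
E
```

```text
lilac [332.3 214.   45.    8.   11. ] [342.2 173.9  41.    7.    9. ] [ 0.5094 -0.1671  0.0876] [np.float64(0.9), np.float64(0.9)]
green [308. 194.   1.   1.   1.] [311.3 170.   33.    6.    7. ] [ 0.5201 -0.0926  0.0983] [np.float64(1.7), np.float64(1.7)]
orange [286.6 181.7 267.   25.   21. ] [280.4 165.3  30.    6.    8. ] [ 0.5344 -0.0191  0.0938] [np.float64(1.4), np.float64(1.4)]
blue [199.2 174.7  80.   16.    7. ] [190. 197. 260.  20.  19.]
rim (array([0.4681, 0.2063, 0.0496]), [np.float64(1.4), np.float64(1.4)]) [0.4687 0.2048 0.05  ] [0.4669 0.207  0.05  ]
foot [0.4601 0.1941 0.01  ] [0.4662 0.2051 0.01  ]
plate [0.5101 0.0111 0.002 ] [ 0.4732 -0.1895  0.002 ] 0.20396878279844946 -169.57652156890526
```

```bash
cat >> h.py <<'E'
from scipy.spatial.transform import Rotation as R
np.set_printoptions(precision=3,suppress=True)
def delta(p,turn=0):
    s=read_state();r=R.from_quat(s['tcp_rot'])*R.from_rotvec([0,0,turn])
    y=r.as_matrix()[:,1];print('t',s['t'],'pos',np.array(s['eef_pos']),'yaw_y deg',np.degrees(np.arctan2(y[0],y[1])),'w',s['width'],'gf',s['gripper_force'],'ft',s['ft_force'])
    print('delta mm tool',1e3*(r.inv().apply(np.array(p)-s['eef_pos'])))
E
python3 - <<'E'
from h import *
import workcell;print([n for n in dir(workcell) if n[0]!='_'],getattr(workcell,'tips_ahead',None))
print({k:v for k,v in read_state().items() if 'tip' in k})
delta([.5104,-.1673,.0859],-.04)
T=get_image('top');S=get_image('scene')
for d in(T,S):d['T']=np.array(d['T'])
print('drawer',onz(T,340,150,0),'redbox',onz(T,195,160,0),onz(T,258,150,0))
# predicted vs seen: tube axis projected
a=np.array([-.5*np.cos(.18),.5*np.sin(.18),.866]);c=np.array([.5094,-.1671,.0876])
for d,n in((T,'top'),(S,'scene')):
    f=192/np.tan(np.radians(d['vertical_fov'])/2)
    for x in(43,-10):
        p=np.linalg.inv(d['T'])@np.append(c+(x-33)*1e-3*a,1);print(n,x,f*p[0]/p[2]+d['cx'],f*p[1]/p[2]+d['cy'])
E
```

```text
['Unreachable', 'get_image', 'read_state', 'sign_off', 'tips_ahead'] 0.019
{}
t 0.2 pos [0.121 0.536 0.225] yaw_y deg 10.41404630161073 w 0.998512428199385 gf 0.0 ft [-0.702 -0.403 -0.377]
delta mm tool [-510.276 -621.575  139.644]
drawer [ 0.586 -0.18   0.   ] redbox [0.571 0.201 0.   ] [0.593 0.035 0.   ]
top 43 342.82503382199724 175.0456573263401
top -10 340.9910043723856 167.57627631379066
scene 43 330.271183511107 211.00653557551885
scene -10 338.2980002131582 226.51981941197968
```

```bash
python3 -m pendant '[[[-20,-41,0],-0.04],[[-33,-41,0],0],[[-33,-41,0],0],[[-33,-41,0],0],[[-33,-41,0],0]]' 0.4 20; python3 -m pendant '[[[-33,-41,0],0],[[-33,-41,0],0],[[-33,-41,0],0],[[-33,-41,0],0],[[-33,-41,0],0]]'; python3 -m pendant '[[[-33,-41,0],0],[[-33,-41,0],0],[[-33,-41,0],0],[[-33,-41,0],0],[[0,0,0],0]]'; python3 -c "
from h import *
delta([.5104,-.1673,.0859])"
```

```text
t: 0.92
eef_pos: [0.2321, 0.3055, 0.2256]
tcp_rot: [0.091, 0.996, 0.0, 0.0]
ft_force: [1.2, 0.2, 0.4]
width: 0.598
gripper_force: 0.0
t: 1.55
eef_pos: [0.3575, 0.0738, 0.2258]
tcp_rot: [0.091, 0.996, 0.0, 0.0]
ft_force: [0.5, 0.1, -0.2]
width: 0.603
gripper_force: 0.0
t: 2.17
eef_pos: [0.458, -0.1121, 0.2252]
tcp_rot: [0.092, 0.996, -0.0, 0.0]
ft_force: [0.0, 0.6, -0.4]
width: 0.604
gripper_force: 0.0
t 2.175 pos [ 0.458 -0.112  0.225] yaw_y deg 10.595956504242894 w 0.6037173444281878 gf 0.0 ft [ 0.01   0.634 -0.362]
delta mm tool [-61.647 -44.558 139.357]
```

```bash
python3 -m pendant '[[[-31,-22,30],0],[[-31,-23,30],0],[[0,0,30],0],[[0,0,15],0],[[0,0,0],0]]'; python3 - <<'E'
from h import *
delta([.5104,-.1673,.0859])
a=get_image('scene')['img'];b=get_image('top')['img']
c=lambda i,x,y:cv2.resize(i[y:y+120,x:x+110],None,fx=3.6,fy=4,interpolation=cv2.INTER_CUBIC)
cv2.imwrite('pics/c2.png',np.hstack([c(a,270,130),c(b,290,110)]))
E
```

```text
t: 2.8
eef_pos: [0.5093, -0.1644, 0.1202]
tcp_rot: [0.09, 0.996, 0.0, -0.001]
ft_force: [0.4, -0.0, 0.0]
width: 0.604
gripper_force: 0.0
t 2.8 pos [ 0.509 -0.164  0.12 ] yaw_y deg 10.38286821429515 w 0.6037979760728999 gf 0.0 ft [ 0.352 -0.008  0.002]
delta mm tool [-1.642 -2.7   34.274]
```

View pics/c2.png

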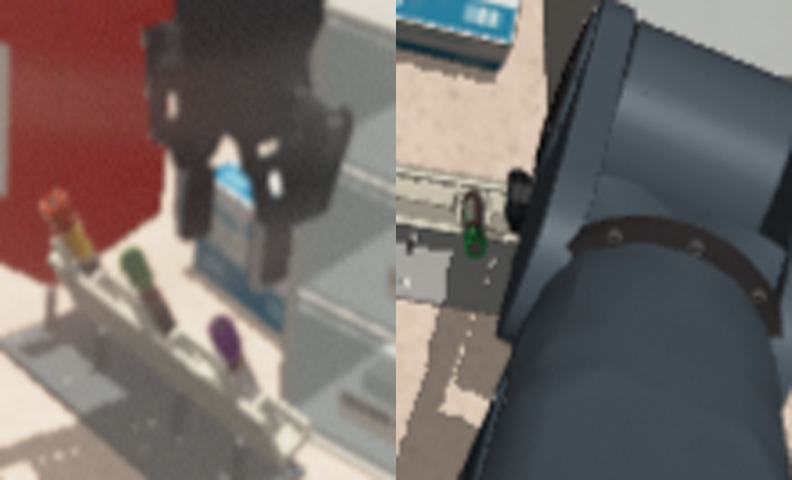

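The fingers hang straddling the lilac cap: tips at crop (195,235) and (270,285), cap at (225,340). The green tube is clear of them. Next I descend and close.

```bash
python3 -m pendant '[[[-2,-3,12],0],[[0,0,12],0],[[0,0,10],0],[[0,0,0],0],[[0,0,0],0]]'; python3 -m pendant '[[[0,0,0],0],[[0,0,0],0],[[0,0,0],0],[[0,0,0],0],[[0,0,0],0]]' 1 20; python3 -c "
from h import *
delta([.5104,-.1673,.0859])"
```

```text
t: 3.52
eef_pos: [0.5114, -0.1685, 0.0866]
tcp_rot: [0.091, 0.996, -0.0, 0.0]
ft_force: [0.5, 0.6, 0.2]
width: 0.602
gripper_force: 0.0
t: 4.15
eef_pos: [0.5114, -0.1685, 0.0866]
tcp_rot: [0.091, 0.996, -0.0, 0.0]
ft_force: [-0.3, 1.5, 2.7]
width: 0.163
gripper_force: 19.6
t 4.15 pos [ 0.511 -0.168  0.087] yaw_y deg 10.412548553199201 w 0.1632105842708896 gf 19.613799853250384 ft [-0.332  1.458  2.667]
delta mm tool [1.173 0.968 0.734]
```

```bash
python3 -m pendant '[[[6,0,-10.4],0],[[6,0,-10.4],0],[[6,0,-10.4],0],[[6,0,-10.4],0],[[6,0,-10.4],0]]'; python3 -m pendant '[[[10,0,-17],0],[[10,0,-17],0],[[5,0,-10],0],[[0,0,0],0],[[0,0,0],0]]'; python3 - <<'E'
from h import *
delta([.5104,-.1673,.0859])
a=get_image('scene')['img'];b=get_image('top')['img']
c=lambda i,x,y:cv2.resize(i[y:y+120,x:x+110],None,fx=3.6,fy=4,interpolation=cv2.INTER_CUBIC)
cv2.imwrite('pics/c3.png',np.hstack([c(a,260,130),c(b,290,110)]))
E
```

```text
t: 4.78
eef_pos: [0.4814, -0.163, 0.1394]
tcp_rot: [0.091, 0.996, -0.0, 0.0]
ft_force: [-0.7, 0.8, -0.2]
width: 0.162
gripper_force: 19.5
t: 5.4
eef_pos: [0.4572, -0.1585, 0.1821]
tcp_rot: [0.091, 0.996, 0.0, -0.0]
ft_force: [0.3, -0.3, 0.4]
width: 0.162
gripper_force: 19.5
t 5.4 pos [ 0.457 -0.158  0.182] yaw_y deg 10.418902818837799 w 0.1621977640227952 gf 19.49943343643099 ft [ 0.253 -0.283  0.398]
delta mm tool [-53.985   0.919  96.154]
```

View pics/c3.png

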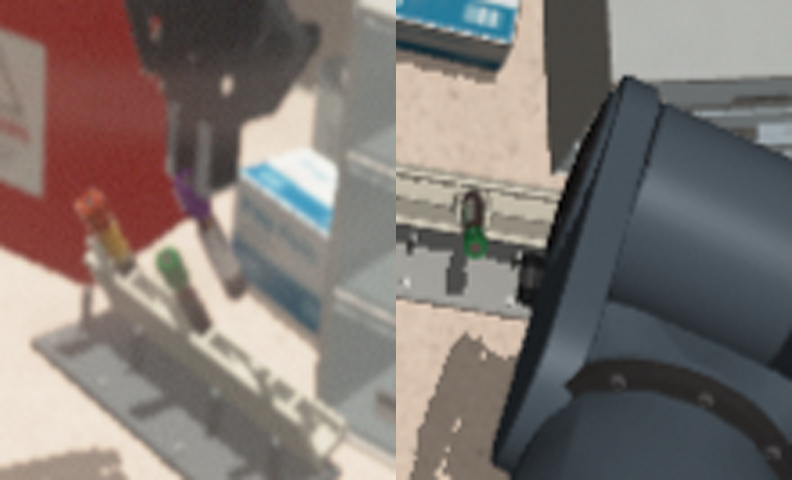

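The lilac tube is held clear of the rack, still leaning about 30°, with its bottom at crop (235,290). Green and orange are undisturbed. Before moving I'll check wrist clearance to the red box near the cup.

```bash
python3 - <<'E'
from h import *
T=get_image('top');S=get_image('scene')
for d in(T,S):d['T']=np.array(d['T'])
b=onz(S,235,180,0);print('box corner base',b)
for z in(.12,.16,.2,.24):
    f=192/np.tan(np.radians(S['vertical_fov'])/2);p=np.linalg.inv(S['T'])@np.append(b*[1,1,0]+[0,0,z],1);print(z,f*p[0]/p[2]+S['cx'],f*p[1]/p[2]+S['cy'],'top corner by T',onz(T,191,158,z)[:2],onz(T,262,150,z)[:2])
for z in(.15,.2,.25,.3,.35): print('wrist now',z,onz(T,290+(625-396)/3.6,110+80/4,z)[:2],onz(T,290+(495-396)/3.6,110+470/4,z)[:2])
p=np.linalg.inv(S['T'])@np.array([.493,-.165,.118,1]);print(f*p[0]/p[2]+S['cx'],f*p[1]/p[2]+S['cy'])
for z in(.15,.2,.25,.3): print('c2 bodytop',onz(T,290+(610-396)/3.6,110,z)[:2])
E
```

```text
box corner base [0.577 0.198 0.   ]
0.12 234.33257372468353 137.5836197029578 top corner by T [0.553 0.194] [0.567 0.025]
0.16 234.0958588275754 122.53987709190791 top corner by T [0.545 0.188] [0.558 0.026]
0.2 233.8514453109755 107.0068705962862 top corner by T [0.537 0.183] [0.55  0.026]
0.24 233.59895139621852 90.96033735792805 top corner by T [0.529 0.177] [0.541 0.027]
wrist now 0.15 [ 0.601 -0.187] [ 0.379 -0.093]
wrist now 0.2 [ 0.588 -0.177] [ 0.376 -0.087]
wrist now 0.25 [ 0.575 -0.166] [ 0.374 -0.081]
wrist now 0.3 [ 0.563 -0.156] [ 0.372 -0.075]
wrist now 0.35 [ 0.55  -0.145] [ 0.37  -0.069]
326.96609383161206 203.29979056907933
c2 bodytop [ 0.648 -0.18 ]
c2 bodytop [ 0.634 -0.17 ]
c2 bodytop [ 0.619 -0.16 ]
c2 bodytop [ 0.604 -0.15 ]
```

```bash
python3 -m pendant '[[[35,0,-15],0],[[0,30,0],0],[[0,50,0],0],[[0,50,0],0],[[0,50,0],0]]'; python3 -m pendant '[[[0,50,0],0],[[0,50,0],0],[[0,50,0],0],[[0,0,0],0],[[0,0,0],0]]'; python3 -c "
from h import *
delta([.4306,.2125,.134])"
```

```text
t: 6.22
eef_pos: [0.4555, 0.0264, 0.1974]
tcp_rot: [0.091, 0.996, -0.0, -0.0]
ft_force: [1.0, -0.8, 1.0]
width: 0.162
gripper_force: 19.6
t: 6.85
eef_pos: [0.4821, 0.172, 0.1971]
tcp_rot: [0.091, 0.996, -0.0, -0.0]
ft_force: [0.7, 0.6, -0.5]
width: 0.163
gripper_force: 19.6
t 6.85 pos [0.482 0.172 0.197] yaw_y deg 10.39064158987914 w 0.1633678387640107 gf 19.590397020801902 ft [ 0.676  0.564 -0.533]
delta mm tool [57.95  30.551 63.12 ]
```

```bash
python3 -m pendant '[[[29,15,15],0],[[29,15,15],0],[[0,0,20],0],[[0,0,13],0],[[0,0,0],0]]'; python3 - <<'E'
from h import *
delta([.4306,.2125,.134])
a=get_image('scene')['img'];b=get_image('top')['img']
c=lambda i,x,y:cv2.resize(i[y:y+96,x:x+80],None,fx=5,fy=5,interpolation=cv2.INTER_CUBIC)
cv2.imwrite('pics/c4.png',np.hstack([c(a,160,120),c(b,160,150)]))
E
```

```text
t: 7.48
eef_pos: [0.4307, 0.2115, 0.1339]
tcp_rot: [0.091, 0.996, -0.0, -0.001]
ft_force: [0.6, 0.4, -0.3]
width: 0.163
gripper_force: 19.6
t 7.475 pos [0.431 0.212 0.134] yaw_y deg 10.489483959550604 w 0.16316325599249387 gf 19.593256842345 ft [ 0.648  0.367 -0.327]
delta mm tool [ 0.315  0.956 -0.079]
```

View pics/c4.png

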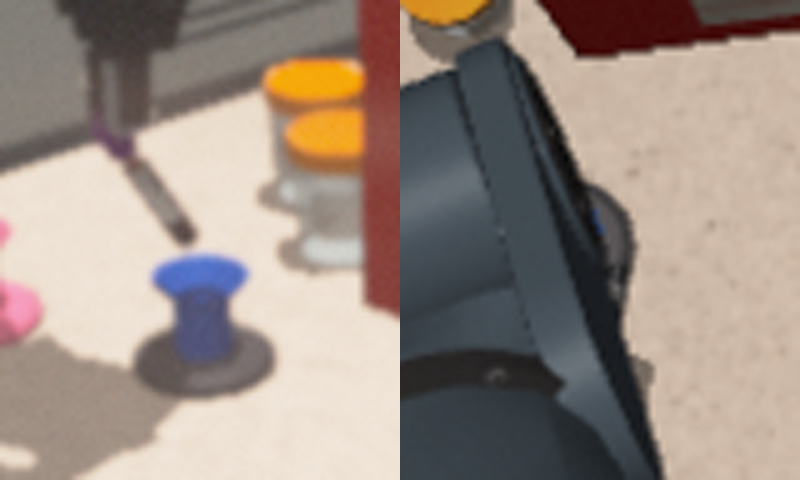

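The tube bottom is at crop (187,238), about 20 mm above the rim centre (200,272) and a few mm to the image left. I'll nudge it over, then lower it into the funnel.

```bash
python3 -m pendant '[[[-2,-2,8],0],[[0,0,10],0],[[0,0,8],0],[[0,0,8],0],[[0,0,0],0]]'; python3 -m pendant '[[[-5,0,0],0],[[-5,0,0],0],[[0,0,0],0],[[0,0,0],0],[[0,0,0],0]]'; python3 -c "
from h import *
delta([.467,.206,.1])"
```

```text
t: 8.2
eef_pos: [0.4321, 0.21, 0.0998]
tcp_rot: [0.091, 0.996, -0.0, -0.001]
ft_force: [-0.2, -0.2, -0.5]
width: 0.162
gripper_force: 19.6
t: 8.82
eef_pos: [0.4422, 0.2082, 0.1005]
tcp_rot: [0.091, 0.996, -0.0, -0.0]
ft_force: [-0.4, -0.5, -0.2]
width: 0.167
gripper_force: 19.6
t 8.825 pos [0.442 0.208 0.101] yaw_y deg 10.41381086709116 w 0.1666776762324701 gf 19.59318914450705 ft [-0.424 -0.527 -0.246]
delta mm tool [-24.832   2.278   0.511]
```

```bash
python3 -m pendant '[[[-5,0,0],0],[[-5,0,0],0],[[-5,0,0],0],[[-5,0,0],0],[[-4,0,0],0]]';python3 -m pendant '[[[0,0,0],0],[[0,0,0],0],[[0,0,0],0],[[0,0,0],0],[[0,0,0],0]]'; python3 - <<'E'
from h import *
delta([.467,.206,.1])
a=get_image('scene')['img'];b=get_image('top')['img']
c=lambda i,x,y:cv2.resize(i[y:y+96,x:x+80],None,fx=5,fy=5,interpolation=cv2.INTER_CUBIC)
cv2.imwrite('pics/c5.png',np.hstack([c(a,160,120),c(b,160,150)]))
E
```

```text
t: 9.45
eef_pos: [0.4662, 0.2038, 0.1005]
tcp_rot: [0.091, 0.996, -0.0, -0.0]
ft_force: [-1.0, 0.4, 1.0]
width: 0.162
gripper_force: 19.5
t: 10.07
eef_pos: [0.4658, 0.2039, 0.1005]
tcp_rot: [0.091, 0.996, -0.0, -0.0]
ft_force: [-0.3, 0.6, -0.1]
width: 0.163
gripper_force: 19.5
t 10.075 pos [0.466 0.204 0.1  ] yaw_y deg 10.41382871481088 w 0.16335881761687412 gf 19.492706302553415 ft [-0.294  0.584 -0.14 ]
delta mm tool [-0.795  2.253  0.476]
```

View pics/c5.png

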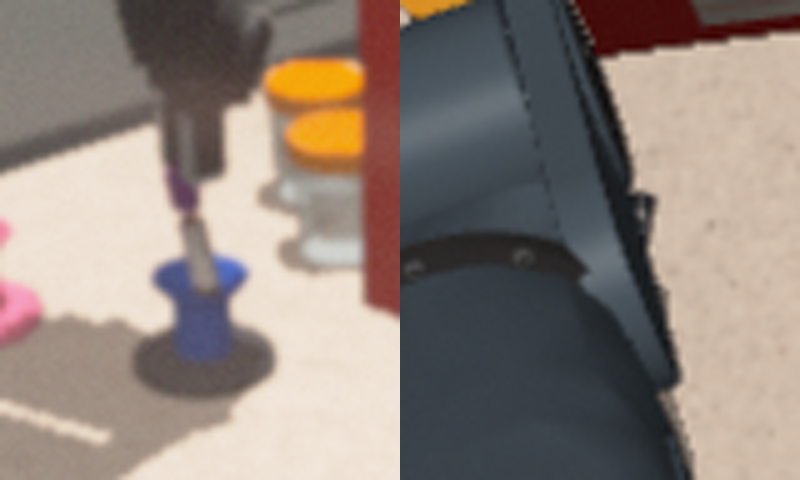

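The tube has pivoted to about 12° and its bottom is in the bore (body enters the rim at crop (205,280)). I'll push on a little and lower gently.

```bash
python3 -m pendant '[[[-4,1,0],0],[[-4,0,0],0],[[0,0,3],0],[[0,0,3],0],[[0,0,2],0]]';python3 -m pendant '[[[0,0,2],0],[[0,0,1],0],[[0,0,1],0],[[0,0,0],0],[[0,0,0],0]]'; python3 - <<'E'
from h import *
delta([.467,.206,.086])
a=get_image('scene')['img']
cv2.imwrite('pics/c6.png',cv2.resize(a[120:216,160:240],None,fx=6,fy=6,interpolation=cv2.INTER_CUBIC))
E
```

```text
t: 10.8
eef_pos: [0.4738, 0.2034, 0.0923]
tcp_rot: [0.091, 0.996, -0.0, -0.0]
ft_force: [-0.7, 0.9, 1.5]
width: 0.162
gripper_force: 19.8
t: 11.42
eef_pos: [0.4739, 0.2034, 0.0885]
tcp_rot: [0.091, 0.996, -0.0, -0.0]
ft_force: [-0.7, 1.2, 2.0]
width: 0.164
gripper_force: 19.7
t 11.425 pos [0.474 0.203 0.088] yaw_y deg 10.415357905872057 w 0.1640978081022228 gf 19.65602028009016 ft [-0.701  1.172  1.952]
delta mm tool [7.232 1.269 2.485]
```

View pics/c6.png

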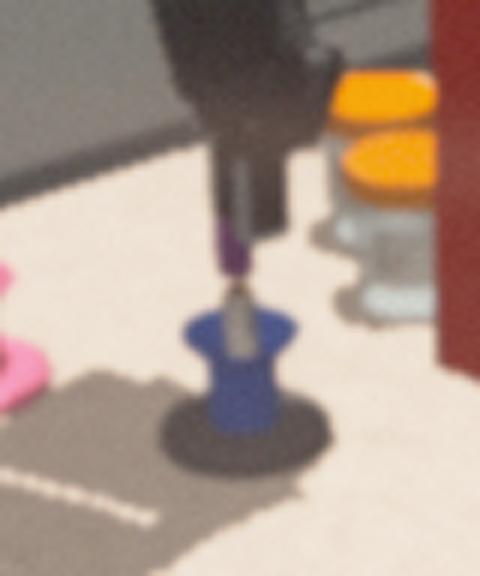

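Nearly upright, axis through the cup (crop (240,320)). I'll lower until it touches the seat.

```bash
python3 -m pendant '[[[0,0,1],0],[[0,0,1],0],[[0,0,1],0],[[0,0,0],0],[[0,0,0],0]]'; python3 -m pendant '[[[0,0,1],0],[[0,0,1],0],[[0,0,1],0],[[0,0,0],0],[[0,0,0],0]]'
```

```text
t: 12.1
eef_pos: [0.4751, 0.2038, 0.0867]
tcp_rot: [0.091, 0.996, 0.001, 0.001]
ft_force: [-1.2, 0.8, 13.4]
width: 0.162
gripper_force: 21.3
t: 12.72
eef_pos: [0.4763, 0.2041, 0.0849]
tcp_rot: [0.091, 0.996, 0.001, 0.003]
ft_force: [-0.4, -0.4, 25.1]
width: 0.164
gripper_force: 24.9
```

Seated firmly (25 N). I'll relieve the press, open, retreat straight up and look.

```bash
python3 -m pendant '[[[0,0,-2],0],[[0,0,-2],0],[[0,0,0],0],[[0,0,0],0],[[0,0,0],0]]'; python3 -m pendant '[[[0,0,0],0],[[0,0,0],0],[[0,0,0],0],[[0,0,0],0],[[0,0,0],0]]' 0.4; python3 -m pendant '[[[0,0,-10],0],[[0,0,-20],0],[[0,0,-40],0],[[0,0,-40],0],[[40,0,-10],0]]';python3 -m pendant '[[[60,0,0],0],[[60,0,0],0],[[0,0,0],0],[[0,0,0],0],[[0,0,0],0]]'; python3 - <<'E'
from h import *
a=get_image('scene')['img'];b=get_image('top')['img']
c=lambda i,x,y:cv2.resize(i[y:y+96,x:x+80],None,fx=5,fy=5,interpolation=cv2.INTER_CUBIC)
cv2.imwrite('pics/c7.png',np.hstack([c(a,160,120),c(b,160,150)]))
cv2.imwrite('pics/c8.png',a)
E
```

```text
t: 13.35
eef_pos: [0.4739, 0.2034, 0.0864]
tcp_rot: [0.091, 0.996, -0.0, -0.0]
ft_force: [-0.7, -0.1, 1.2]
width: 0.162
gripper_force: 22.7
t: 13.98
eef_pos: [0.4739, 0.2034, 0.0865]
tcp_rot: [0.091, 0.996, -0.0, -0.0]
ft_force: [-0.2, -0.2, 0.3]
width: 0.601
gripper_force: 0.0
t: 14.6
eef_pos: [0.4364, 0.2109, 0.2095]
tcp_rot: [0.091, 0.996, 0.001, 0.002]
ft_force: [-1.1, 0.7, -0.9]
width: 0.606
gripper_force: 0.0
t: 15.22
eef_pos: [0.3176, 0.2323, 0.2067]
tcp_rot: [0.091, 0.996, 0.0, 0.0]
ft_force: [0.3, 0.3, -0.1]
width: 0.601
gripper_force: 0.0
```

View pics/c7.png

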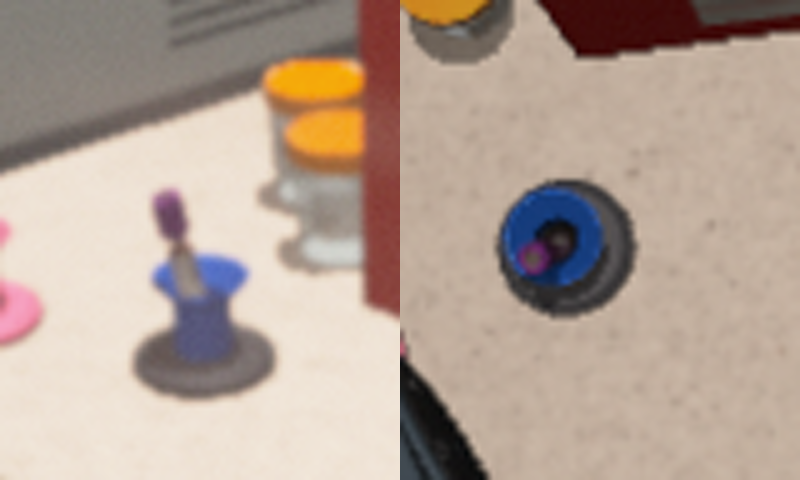

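View pics/c8.png

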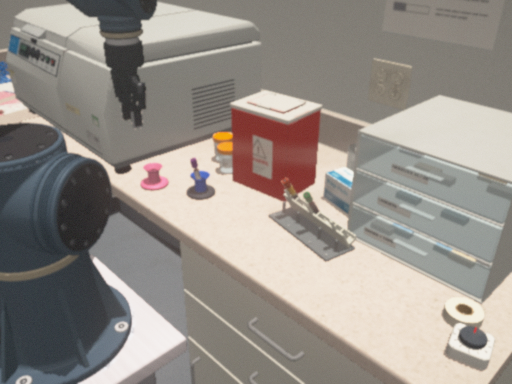

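```bash
python3 - <<'E'
from h import *
S=get_image('scene');T=get_image('top')
for d in(T,S):d['T']=np.array(d['T'])
lo,hi=(135,60,30),(168,255,255)
bs=blob(S,lo,hi,185,150,205,172);bt=blob(T,lo,hi,180,195,195,208)
x,e=tri([(S,*bs[:2]),(T,*bt[:2])]);print(bs,bt,x,e)
d=x[:2]-[.467,.206];print('tilt',np.degrees(np.arctan2(np.linalg.norm(d),x[2]-.012)),np.degrees(np.arccos(min(1,(x[2]-.0185)/.0695))),d)
E
```

```text
(np.float64(193.52777777777777), np.float64(162.11111111111111), 36, np.int64(6), np.int64(9)) (np.float64(188.0952380952381), np.float64(200.71428571428572), 42, np.int64(10), np.int64(7)) [0.454 0.207 0.089] [np.float64(0.7), np.float64(0.7)]
tilt 9.476838282327346 0.0 [-0.013  0.001]
```

The cap sits at z ≈ 89 mm (expected about 87 when seated), tilt is about 9.5°, and both bystanders are in place.

```bash
python3 -c "
from workcell import *
print(sign_off())"
```

```text
the job is handed in; nothing more can be done
None
```

The lilac-capped tube stands released in the blue cup on its seat, leaning about 9.5° by camera measurement. The green and orange tubes are still in their rack, and the job was handed in at about 15 s; sign-off returned no verdict.

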